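# Slide the braked lens rider up to the marked stop on the optical bench

## Robot

A 6-joint arm with a two-finger parallel gripper is mounted at the origin on a cart in front of the work surface, level with it; the furniture and walls round the work are solid. World frame = base frame: x ahead of the robot, y to its left, z up, the work surface at z = 0. Lengths are in m, angles in rad, forces in N, time in s.
With the tool pointing down it reaches from about 0.4 to 0.825 m from the base axis. Payload 7 kg.
Tool frame: the origin (TCP) lies on the centre line of the jaws, within the pads' length; the fingertips stand tip_reach ahead of it and the grasp point (between the pads) is the TCP (tip_reach is the distance from the TCP to the fingertips, in m); z points along the fingers, y is the line along which they close (so a half turn about z gives the same grasp; the last joint's range is limited). The gripper opens to 88 mm and grips with 3 to 60 N. Pads are 19 mm wide; open, the fingers measure 130 mm over their backs; the gripper's body (78 mm by 193 mm) begins 47 mm behind the grasp point.
Start: joints at [-0.925, 0.359, 0.012, 0, -1.224, -0.288], TCP at [0.236, -0.632, 0.246] pointing down, gripper open.
Joint ranges: [-3.07, 3.07], [-1.43, 2.12], [-1.02, 1.25], [-3.03, 1.67], [-3.05, -0], [-3.03, 3.03]. Speed limits (rad/s): [2.39, 2.39, 3.01, 3.14, 3.14, 3.14].

## Interface

Orientations are given as [roll, pitch, yaw] about the fixed x, y, z axes, in that order (R = Rz(yaw) Ry(pitch) Rx(roll)).
In Python, from station import get_state, grab_frame, calibration, job_done, find_in, mark_of, tip_reach gives the robot as it stands.
- The arm moves only by the shell command python3 -m handwheel 'ROWS' [OPENING] [FORCE]. ROWS is JSON, a list of rows, each an object with "delta_pos": the shift along the world's x, y, z in units of 30 mm (1.0 is 30 mm), a list of three; "dr": the turn, a rotation vector about the world's x, y, z in degrees, a list of three. In form: [{"delta_pos": [tx, ty, tz], "dr": [rx, ry, rz]}, ...]. A call has 1 to 10 rows; each row shifts and turns the commanded pose from where the row before left it; what a row does not reach is not made up. A row lasts 1/10 s, in which the tool goes at most 50 mm and 8.59 degrees, less where a joint would pass 70% of its speed; a pose out of reach is approached as far as the arm can. A call is refused whole if a number of a shift passes 1 or a number of a turn 8.59, either way. A call with a gripper value outside its range is refused whole. OPENING is the closure, from -1 (fully open) to 1 (shut), set as the call begins (- or left out, the last holds). The fingers move at their own pace and stop on an object; FORCE is the grip in N (left out, the last holds). Time passes only in rows, so rows that do not move let the fingers close. It gives the time, the measured TCP pose, the force, the opening and the grip force at its end, in the units of the state.
- get_state(): the state, without advancing time (a new reading comes with each control period).
- grab_frame(name): name is "side" or "top" or "wrist"; returns the picture (400x640x3 uint8, red, green, blue); there is no depth.
- calibration(name): a dict with "fx", "fy", "cx", "cy" (pixels), "k1" (the pictures are not rectified: a ray, as slopes to the right and down, at radius r is drawn at 1 + k1 r^2 times it, then the intrinsics apply), "extrinsics" (4x4, takes a point from world to camera coordinates). Camera axes: x right, y down, z forward; pixel columns grow to the right and rows downward; lengths in m; the calibration is good to about 2 mm. A picture is of the moment at which its call begins: read the wrist's pose just before it. calibration takes no time and is no camera call; for the wrist camera it gives the pose at the moment of the call.
- job_done(): hands the job in; it is judged then, once.
Trained networks look in the newest picture that a camera, given by its name, has taken for a name from the list of things; names that differ only in an ending like _2 or _b are one class to them, and where a whole thing is asked for, a point or a joint stands for the part that bears it (a point fixed in the world has none). Each returns a list of dicts, best first, with "conf" (0 to 1); they miss things now and then, are a little off and sometimes report something else, mostly with a low value. They report only what shows in the picture. A call takes as long as a camera call.
- find_in(camera, query): "location" ([column, row] in pixels, amid what is visible of it).
- mark_of(camera, query): "location" ([column, row] in pixels: a listed point, or the origin of a listed thing).
The state is a dict: "t": time; "q": joint angles; "qd": joint speeds; "joint_efforts": joint torques, N m; "eef_pos": TCP position; "ee_rot": TCP orientation; "force": force on the tool from outside, world axes, zero at the start; "moment": the same for the moment, N m; "width": finger opening in m; "gripper_force": force on a finger pad.
Only numpy, scipy, OpenCV 4.12 (cv2) and the standard library are available. Lean on these libraries where they do the work, as an engineer would, in place of code of your own. Each camera call takes 0.05 s, during which the arm holds its last target. There are 200 camera calls.

## Task

Bring the lens on the optical bench to its focus position: press down the brake pad in the middle of the lens rider, keep it down while you push the rider along the rail until its rubber nose rests against the stop collar, then let go so that the brake bites again. Never drag the rider with its brake on and do not touch the lens. Leave the stop, the screen and everything else on the table where they are; nothing is to be lifted or carried.

Things in the scene. Friction and masses are not known exactly. Their poses are not given: they have to be found in the camera images.
- bench: Optical bench, fixed to the table: an aluminium rail 640 mm long, 54 mm wide, its top 38 mm above the table, on two cross feet 130 mm long. Origin on the table under the middle of the rail; its y axis runs along the rail (a grey lamp house stands on the -y end, the screen at the +y end), x across the rail away from the robot, z up. It stands at a different place and up to 0.3 rad askew each time. All heights below are above the table.
- lens_rider (a joint): Position (m) of the lens rider along the rail; grows towards +y of the bench, that is towards the stop. The rider is a dark steel saddle, 70 mm long and 67 mm wide, captive on the rail; at its -y end it carries the lens, at its +y end a black rubber nose. With the brake pad up it is held by the brake (a push of 10 N does not move it); with the pad down it slides with 1 to 2 N.
- pad_top (a point): Centre of the top of the lens rider's brake pad, in the middle of the rider: a flat black ribbed plate, 67 mm across the rail, 50 mm along it, its top 60 mm above the table while up. Steel cheeks stand 6 mm above it (66 mm over the table) at both ends, 27 mm before and behind its centre along the rail, so that a fingertip on the pad can also push against a cheek.
- press_pad (a joint): How far the brake pad is pressed down (m): 0 up (brake on; the reading is noisy by about 1 mm), 0.005 fully down against a solid end. A spring carries it, through a lever that opens the brake shoes under the rail: about 6.5 N to start, 8 N fully down. The brake lets go after about 1 mm and bites again as soon as the pad is let up.
- lens_holder: The lens in its black ring, 42 mm in diameter and 10 mm thick, standing across the rail at the -y end of the lens rider, 52 mm from the pad's centre. Origin at its foot, 46 mm over the table; the ring's top is 93 mm over the table. Axes as the bench.
- rider_nose (a point): Centre of the flat front of the rubber nose of the lens rider (12 mm across), 40 mm from the pad's centre towards +y of the bench, 46 mm above the table.
- stop_face (a point): Centre of the face of the marked stop that looks at the lens rider, 46 mm above the table, in line with the nose: the two points meet when the nose touches. The stop is a plain dark steel collar saddling the rail, 20 mm long, 67 mm wide, top 54 mm above the table, with a pale index line across its top and a clamp screw on the robot's side. It is clamped (holds about 40 N), somewhere between the lens rider and the screen.
- screen_mid (a point): Middle of the white screen, 66 mm wide and 60 mm high, at the +y end of the rail. It stands on a second rider with the same kind of brake pad; its top is 114 mm above the table.
- matchbox: Red matchbox, 35 x 52 x 15 mm, lying in front of the rail. Origin at its underside. A bystander.
- tweezers: Steel tweezers, 132 mm long, lying in front of the rail. Origin at its underside. A bystander.
- petri_dish: Petri dish, 60 mm across, 14 mm high, in front of the rail. Origin at its underside. A bystander.
- lab_timer: Round bench timer, 64 mm across, 47 mm high, behind the rail. Origin at its underside. A bystander.
- beaker: Glass beaker, 75 mm across, 82 mm high, behind the rail. Origin at its underside. A bystander.
- dropper: Brown dropper bottle, 33 mm across, 94 mm high, behind the rail. Origin at its underside. A bystander.
- tape_roll: Roll of white tape, 42 mm across, 18 mm high, behind the rail. Origin at its underside. A bystander.

How it is judged:
On the way, in this order (a step that is already met when the one before it is completed fails the run):
1. the brake pad is pressed while the rider is still far from the stop (value of joint press_pad above 0.002 m and distance between rider_nose and stop_face above 0.05 m), for 0.1 s.
2. the rider's nose is against the stop, with the brake pad still down (distance between rider_nose and stop_face below 0.003 m and value of joint press_pad above 0.002 m), for 0.1 s.
At the end, for the whole second after the job is handed in: The lens rider stands still with its nose within 3 mm of the stop's face, its brake pad is up again (pressed less than 1 mm), and the stop and the screen are within 4 mm of where they were (distance between rider_nose and stop_face below 0.003 m and value of joint press_pad below 0.001 m and velocity of joint lens_rider between -0.005 and 0.005 m/s and distance of each of stop_face, screen_mid from where it was at the start of the episode below 0.004 m); the robot touches nothing.
It fails at once if the lens rider is dragged (faster than 10 mm/s) while its brake is on (value of joint press_pad below 0.0003 m and (velocity of joint lens_rider above 0.01 m/s or velocity of joint lens_rider below -0.01 m/s)).
It fails at once if the fingers touch the lens or its ring (contact force between the fingers and lens_holder above 1 N).
It fails at once if the stop is pushed more than 4 mm along the rail (distance of stop_face from where it was at the start of the episode above 0.004 m).
It fails at once if the screen is moved more than 4 mm (distance of screen_mid from where it was at the start of the episode above 0.004 m).
It fails at once if a bystander is lifted, carried or pushed more than 20 mm (distance of any of matchbox, petri_dish, tweezers, lab_timer, beaker, dropper, tape_roll from where it was at the start of the episode above 0.02 m).
It also fails if it takes over 40 s, if anything falls off the work surface, if the arm or the gripper's body presses on something with over 40 N, if the wrist force passes 120 N, or if a joint passes its speed limit or range.

## Working session

There is one attempt and no reset: what is moved stays moved. The work goes in short steps, Python scripts to look and compute and a shell command to move; the robot and the scene stay as the last step left them, time stands still between calls to the robot, and variables do not carry over. Pictures are saved under pics/ and viewed, at most 10 in all, crops included, and the job is handed in when it is done.

```bash
mkdir -p pics
cat > h.py <<'E'
import numpy as np, cv2
from station import *
def ray(cam,px):
    c=calibration(cam);E=np.array(c["extrinsics"])
    d=np.array([(px[0]-c["cx"])/c["fx"],(px[1]-c["cy"])/c["fy"]]);u=d.copy()
    for _ in range(20): u=d/(1+c["k1"]*(u@u))
    R=E[:3,:3];return -R.T@E[:3,3], R.T@np.array([u[0],u[1],1])
def at_z(cam,px,z):
    o,d=ray(cam,px);return o+d*(z-o[2])/d[2]
def proj(cam,p):
    c=calibration(cam);E=np.array(c["extrinsics"]);q=E[:3,:3]@p+E[:3,3];u=q[:2]/q[2];u=u*(1+c["k1"]*(u@u))
    return np.array([u[0]*c["fx"]+c["cx"],u[1]*c["fy"]+c["cy"]])
def save(cam,n): 
    im=grab_frame(cam);cv2.imwrite(f"pics/{n}.png",im[:,:,::-1]);return im
E
python3 - <<'E'
from h import *
s=get_state();print(s["eef_pos"],s["ee_rot"],s["force"],s["width"],tip_reach if not callable(tip_reach) else tip_reach())
Z=dict(pad_top=.06,rider_nose=.046,stop_face=.046,lens_holder=.046,screen_mid=.084,bench=0)
for cam in("top","side"):
    save(cam,cam+"0")
    for q,z in Z.items():
        for r in mark_of(cam,q)[:2]: print(cam,q,round(r["conf"],2),np.round(r["location"]),np.round(at_z(cam,r["location"],z),4))
E
```

```text
[ 0.236216   -0.63183655  0.24461512] [ 3.13994292e+00 -1.27508692e-04 -2.78391824e+00] [ 0.2830298  -0.14232352  0.24962812] 0.0876425941636282 0.019
top pad_top 0.85 [376. 198.] [ 0.5513 -0.1127  0.06  ]
top rider_nose 0.77 [363. 197.] [ 0.5547 -0.0824  0.046 ]
top stop_face 0.61 [294. 196.] [0.5586 0.093  0.046 ]
top lens_holder 0.72 [374. 196.] [ 0.5552 -0.1095  0.046 ]
top lens_holder 0.53 [216. 200.] [0.5527 0.2908 0.046 ]
top screen_mid 0.9 [220. 200.] [0.5519 0.2714 0.084 ]
top bench 0.96 [334. 199.] [ 0.552  -0.0096  0.    ]
side pad_top 0.89 [317. 259.] [ 0.5498 -0.1149  0.06  ]
side pad_top 0.4 [326. 149.] [0.5456 0.3109 0.06  ]
side rider_nose 0.73 [318. 249.] [ 0.5484 -0.0705  0.046 ]
side stop_face 0.65 [322. 210.] [0.5508 0.0616 0.046 ]
side stop_face 0.28 [328. 151.] [0.5497 0.3232 0.046 ]
side lens_holder 0.9 [316. 282.] [ 0.5512 -0.1657  0.046 ]
side screen_mid 0.76 [328. 152.] [0.5513 0.2576 0.084 ]
side bench 0.68 [320. 245.] [ 0.5515 -0.0059  0.    ]
```

View pics/top0.png

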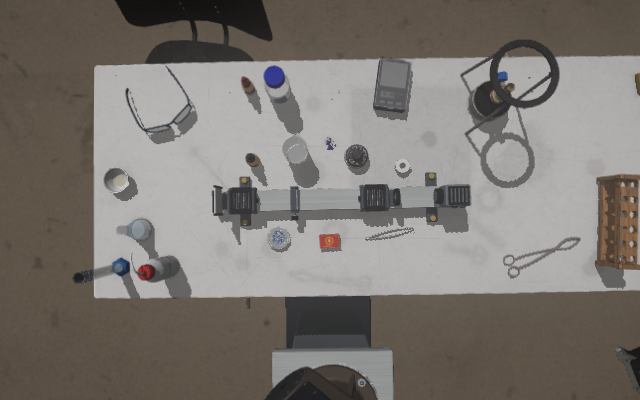

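View pics/side0.png

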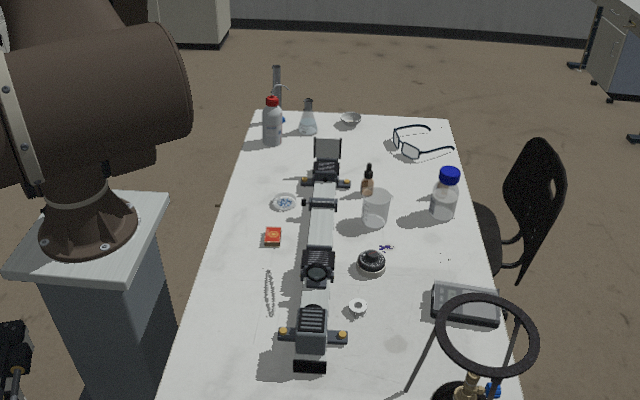

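The top view shows the lens rider pad at about (376,198), the lens at (397,198), the stop collar at (295,201) and the screen at (216,200). The side view agrees. The rail runs nearly along world y. Next I'll move the wrist camera over it, with the tool's closing line turned across the rail.

```bash
python3 -m handwheel '[{"delta_pos":[0.5,1,0.1],"dr":[0,0,4]},{"delta_pos":[0.5,1,0.1],"dr":[0,0,4]},{"delta_pos":[0.5,1,0.1],"dr":[0,0,4]},{"delta_pos":[0.5,1,0.1],"dr":[0,0,4]},{"delta_pos":[0.5,1,0.1],"dr":[0,0,4]},{"delta_pos":[0.5,1,0.1],"dr":[0,0,4]},{"delta_pos":[0.5,1,0.1],"dr":[0,0,4]},{"delta_pos":[0.5,1,0.1],"dr":[0,0,4]},{"delta_pos":[0.5,1,0.1],"dr":[0,0,4]},{"delta_pos":[0.5,1,0.1],"dr":[0,0,4]}]' 1 10
python3 -m handwheel '[{"delta_pos":[0.6,1,0],"dr":[0,0,4]},{"delta_pos":[0.6,1,0],"dr":[0,0,4]},{"delta_pos":[0.6,1,0],"dr":[0,0,4]},{"delta_pos":[0.6,1,0],"dr":[0,0,4]},{"delta_pos":[0.6,1,0],"dr":[0,0,4]},{"delta_pos":[0.6,1,0],"dr":[0,0,4]},{"delta_pos":[0.6,1,0],"dr":[0,0,4]},{"delta_pos":[0.6,1,0],"dr":[0,0,1.5]},{"delta_pos":[0,0,0],"dr":[0,0,0]},{"delta_pos":[0,0,0],"dr":[0,0,0]}]'
python3 - <<'E'
from h import *
s=get_state();print(s["eef_pos"],s["ee_rot"],s["force"],s["width"])
Z=dict(pad_top=.06,rider_nose=.046,stop_face=.046,lens_holder=.046,screen_mid=.084,bench=0)
cam="wrist";save(cam,"w1")
for q,z in Z.items():
    for r in mark_of(cam,q)[:2]: print(cam,q,round(r["conf"],2),np.round(r["location"]),np.round(at_z(cam,r["location"],z),4))
E
```

```text
t: 1.7
eef_pos: [0.3868, -0.331, 0.276]
ee_rot: [-3.141, 0.0, -2.083]
force: [0.6, -0.2, 1.4]
width: 0.0131
gripper_force: 0.0
t: 2.7
eef_pos: [0.5305, -0.0916, 0.2754]
ee_rot: [3.141, -0.0, -1.569]
force: [-0.5, 0.1, -0.1]
width: 0.0006
gripper_force: 0.0
[ 0.53050824 -0.09155835  0.2753901 ] [ 3.14117739e+00 -6.88137259e-05 -1.56944455e+00] [-0.49294982  0.13532977 -0.14898629] 0.0005771617365859526
wrist pad_top 0.57 [301. 168.] [ 0.5506 -0.1098  0.06  ]
wrist rider_nose 0.98 [303. 195.] [ 0.5488 -0.0716  0.046 ]
wrist stop_face 0.55 [304. 291.] [0.5502 0.0776 0.046 ]
wrist lens_holder 0.65 [301. 128.] [ 0.5506 -0.1605  0.046 ]
wrist lens_holder 0.61 [300. 165.] [ 0.5523 -0.1119  0.046 ]
wrist bench 0.59 [306. 218.] [ 0.547  -0.0217  0.    ]
```

View pics/w1.png

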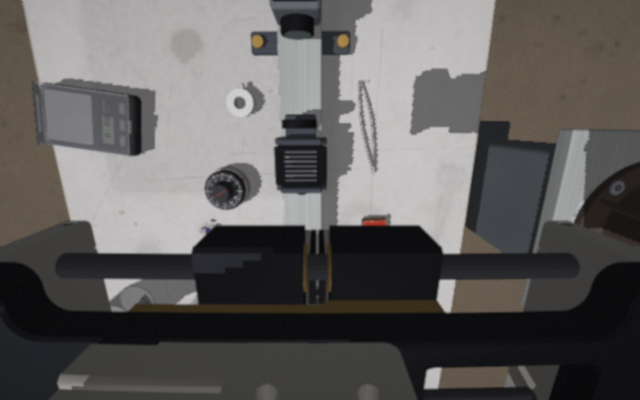

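The wrist view shows the pad's ribbed plate centred at about (301,166), the nose at (303,195) and the lens at (301,128). These agree with the given spacing and put the pad at about (0.5505, -0.110). The fingers hide the stop, so I'll move along the rail for one look at it.

```bash
python3 -m handwheel '[{"delta_pos":[0.3,1,0.3],"dr":[0,0,0]},{"delta_pos":[0.3,1,0.3],"dr":[0,0,0]},{"delta_pos":[0,1,0.3],"dr":[0,0,0]},{"delta_pos":[0,1,0],"dr":[0,0,0]},{"delta_pos":[0,1,0],"dr":[0,0,0]},{"delta_pos":[0,1,0],"dr":[0,0,0]},{"delta_pos":[0,0,0],"dr":[0,0,0]},{"delta_pos":[0,0,0],"dr":[0,0,0]}]'
python3 - <<'E'
from h import *
Z=dict(pad_top=.06,rider_nose=.046,stop_face=.046,lens_holder=.046,screen_mid=.084)
cam="wrist";save(cam,"w2")
for q,z in Z.items():
    for r in mark_of(cam,q)[:2]: print(cam,q,round(r["conf"],2),np.round(r["location"]),np.round(at_z(cam,r["location"],z),4))
E
```

```text
t: 3.85
eef_pos: [0.5482, 0.0879, 0.3025]
ee_rot: [3.141, -0.0, -1.57]
force: [-0.5, 0.1, -1.1]
width: 0.0004
gripper_force: 0.0
wrist pad_top 0.85 [313.  16.] [ 0.5524 -0.1121  0.06  ]
wrist rider_nose 0.89 [315.  57.] [ 0.5511 -0.0694  0.046 ]
wrist rider_nose 0.32 [317. 305.] [0.5482 0.301  0.046 ]
wrist stop_face 0.61 [315. 168.] [0.5504 0.0748 0.046 ]
wrist screen_mid 0.53 [317. 305.] [0.5488 0.2744 0.084 ]
```

View pics/w2.png

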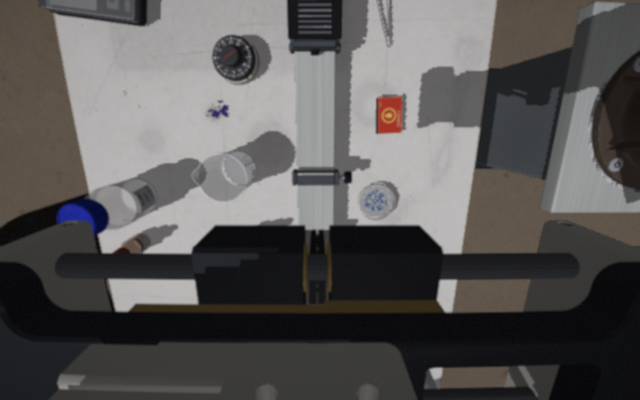

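The collar's near face shows at about (315,168), giving y ≈ 0.075. The nose at (315,57) gives y ≈ -0.070, so the travel is about 145 mm and the rail is within about 0.01 rad of world y. I'll go back over the pad.

```bash
python3 -m handwheel '[{"delta_pos":[0.1,-0.9,-0.4],"dr":[0,0,0]},{"delta_pos":[0,-0.9,-0.4],"dr":[0,0,0]},{"delta_pos":[0,-0.9,-0.4],"dr":[0,0,0]},{"delta_pos":[0,-0.9,-0.4],"dr":[0,0,0]},{"delta_pos":[0,-0.9,-0.4],"dr":[0,0,0]},{"delta_pos":[0,-0.9,-0.4],"dr":[0,0,0]},{"delta_pos":[0,-0.9,-0.4],"dr":[0,0,0]},{"delta_pos":[0,-0.1,-0.6],"dr":[0,0,0]},{"delta_pos":[0,0,0],"dr":[0,0,0]},{"delta_pos":[0,0,0],"dr":[0,0,0]}]'
python3 - <<'E'
from h import *
s=get_state();print(s["eef_pos"],s["force"]);print("cam",ray("wrist",(320,200))[0])
cam="wrist";save(cam,"w3")
for q,z in dict(pad_top=.06,rider_nose=.046,lens_holder=.046).items():
    for r in mark_of(cam,q)[:2]: print(cam,q,round(r["conf"],2),np.round(r["location"]),np.round(at_z(cam,r["location"],z),4))
print(proj(cam,np.array([s["eef_pos"][0],s["eef_pos"][1],s["eef_pos"][2]-.019])))
E
```

```text
t: 5.15
eef_pos: [0.5513, -0.1046, 0.2008]
ee_rot: [3.141, -0.0, -1.571]
force: [0.1, -0.0, 0.7]
width: 0.0005
gripper_force: 0.0
[ 0.55131652 -0.10460538  0.20077603] [ 0.14765064 -0.01099549  0.66650968]
cam [ 0.55147737 -0.17622096  0.33906417]
wrist pad_top 0.95 [316. 190.] [ 0.5535 -0.1096  0.06  ]
wrist rider_nose 0.74 [319. 222.] [ 0.5494 -0.0699  0.046 ]
wrist rider_nose 0.35 [314. 190.] [ 0.555  -0.1067  0.046 ]
wrist lens_holder 0.63 [317. 138.] [ 0.5524 -0.162   0.046 ]
wrist lens_holder 0.59 [394. 143.] [ 0.4719 -0.1568  0.046 ]
[317.97456176 243.53321926]
```

View pics/w3.png

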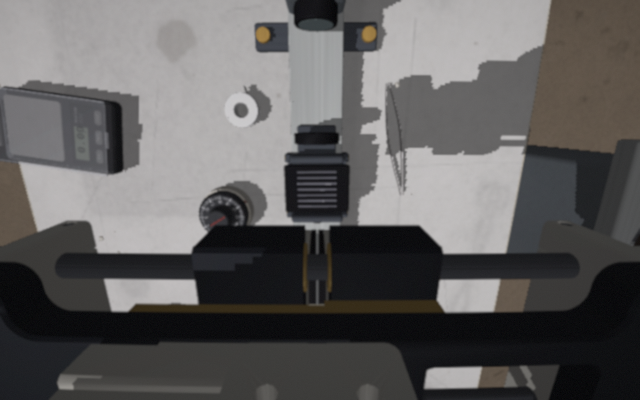

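The pad is at (316,190) and the lens ring at (317,138), so the pad is again at y ≈ -0.110. The tool is 5 mm ahead of the pad's centre, clear of the lens. I'll descend to just above the pad.

```bash
python3 -m handwheel '[{"delta_pos":[0,0,-0.9],"dr":[0,0,0]},{"delta_pos":[0,0,-0.9],"dr":[0,0,0]},{"delta_pos":[0,0,-0.9],"dr":[0,0,0]},{"delta_pos":[0,0,-0.7],"dr":[0,0,0]},{"delta_pos":[0,0,-0.4],"dr":[0,0,0]},{"delta_pos":[0,0,0],"dr":[0,0,0]},{"delta_pos":[0,0,0],"dr":[0,0,0]}]'
python3 -m handwheel '[{"delta_pos":[0,0,-0.1],"dr":[0,0,0]},{"delta_pos":[0,0,-0.1],"dr":[0,0,0]},{"delta_pos":[0,0,-0.1],"dr":[0,0,0]},{"delta_pos":[0,0,0],"dr":[0,0,0]},{"delta_pos":[0,0,0],"dr":[0,0,0]}]'
```

```text
t: 6.05
eef_pos: [0.5521, -0.1041, 0.0875]
ee_rot: [-3.141, -0.0, -1.57]
force: [-0.1, -0.1, 0.7]
width: 0.0005
gripper_force: 0.0
t: 6.55
eef_pos: [0.5519, -0.1042, 0.0782]
ee_rot: [-3.141, -0.0, -1.571]
force: [-1.2, 0.5, 4.5]
width: 0.0007
gripper_force: 2.5
```

```bash
python3 -m handwheel '[{"delta_pos":[0,0,-0.07],"dr":[0,0,0]},{"delta_pos":[0,0,-0.07],"dr":[0,0,0]},{"delta_pos":[0,0,0],"dr":[0,0,0]},{"delta_pos":[0,0,0],"dr":[0,0,0]}]'
python3 -m handwheel '[{"delta_pos":[0,0,-0.05],"dr":[0,0,0]},{"delta_pos":[0,0,-0.05],"dr":[0,0,0]},{"delta_pos":[0,0,0],"dr":[0,0,0]},{"delta_pos":[0,0,0],"dr":[0,0,0]}]'
```

```text
t: 6.95
eef_pos: [0.5519, -0.1043, 0.0743]
ee_rot: [-3.14, -0.0, -1.57]
force: [-0.9, -0.9, 5.7]
width: 0.0008
gripper_force: 3.4
t: 7.35
eef_pos: [0.5521, -0.1049, 0.0739]
ee_rot: [-3.139, -0.001, -1.569]
force: [-8.6, -0.3, 30.5]
width: 0.0007
gripper_force: 15.2
```

The pad is fully down (force jumped to 30 N at the solid end). I'll ease off a little and start pushing.

```bash
python3 -m handwheel '[{"delta_pos":[0,0,0.04],"dr":[0,0,0]},{"delta_pos":[0,0.05,0],"dr":[0,0,0]},{"delta_pos":[0,0.1,0],"dr":[0,0,0]},{"delta_pos":[0,0.1,0],"dr":[0,0,0]},{"delta_pos":[0,0.1,0],"dr":[0,0,0]},{"delta_pos":[0,0.1,0],"dr":[0,0,0]},{"delta_pos":[0,0.1,0],"dr":[0,0,0]},{"delta_pos":[0,0.1,0],"dr":[0,0,0]}]'
python3 - <<'E'
from h import *
for cam in("side","top"):
    grab_frame(cam)
    for q,z in dict(pad_top=.055,rider_nose=.046,lens_holder=.046).items():
        for r in mark_of(cam,q)[:1]: print(cam,q,round(r["conf"],2),np.round(r["location"]),np.round(at_z(cam,r["location"],z),4))
E
```

```text
t: 8.15
eef_pos: [0.5519, -0.0853, 0.074]
ee_rot: [-3.14, -0.001, -1.57]
force: [-5.5, -1.7, 21.4]
width: 0.0005
gripper_force: 10.5
side pad_top 0.8 [321. 252.] [ 0.5559 -0.0871  0.055 ]
side rider_nose 0.69 [318. 241.] [ 0.5484 -0.045   0.046 ]
side lens_holder 0.67 [317. 276.] [ 0.5532 -0.1484  0.046 ]
top pad_top 0.42 [357. 157.] [ 0.6558 -0.0683  0.055 ]
top lens_holder 0.39 [253. 164.] [0.6436 0.196  0.046 ]
```

```bash
python3 -m handwheel '[{"delta_pos":[0,0.2,0],"dr":[0,0,0]},{"delta_pos":[0,0.3,0],"dr":[0,0,0]},{"delta_pos":[0,0.3,0],"dr":[0,0,0]},{"delta_pos":[0,0.3,0],"dr":[0,0,0]},{"delta_pos":[0,0.3,0],"dr":[0,0,0]},{"delta_pos":[0,0.3,0],"dr":[0,0,0]},{"delta_pos":[0,0.3,0],"dr":[0,0,0]},{"delta_pos":[0,0.3,0],"dr":[0,0,0]},{"delta_pos":[0,0.2,0],"dr":[0,0,0]},{"delta_pos":[0,0.1,0],"dr":[0,0,0]}]'
python3 -m handwheel '[{"delta_pos":[0,0.1,0],"dr":[0,0,0]},{"delta_pos":[0,0.1,0],"dr":[0,0,0]},{"delta_pos":[0,0.1,0],"dr":[0,0,0]},{"delta_pos":[0,0.1,0],"dr":[0,0,0]},{"delta_pos":[0,0.1,0],"dr":[0,0,0]},{"delta_pos":[0,0.1,0],"dr":[0,0,0]},{"delta_pos":[0,0,0],"dr":[0,0,0]}]'
python3 - <<'E'
from h import *
cam="side";save(cam,"s2")
for q,z in dict(pad_top=.055,rider_nose=.046,lens_holder=.046,stop_face=.046).items():
        for r in mark_of(cam,q)[:1]: print(cam,q,round(r["conf"],2),np.round(r["location"]),np.round(at_z(cam,r["location"],z),4))
im=cv2.imread("pics/s2.png")[120:300,240:400];cv2.imwrite("pics/s2c.png",cv2.resize(im,None,fx=3.3,fy=3.3))
E
```

```text
t: 9.55
eef_pos: [0.5516, -0.0067, 0.074]
ee_rot: [-3.14, -0.001, -1.569]
force: [-8.1, -0.7, 22.9]
width: 0.0004
gripper_force: 11.5
t: 10.25
eef_pos: [0.5515, 0.0112, 0.074]
ee_rot: [-3.141, -0.0, -1.57]
force: [-8.9, 1.0, 24.5]
width: 0.0005
gripper_force: 11.9
side pad_top 0.59 [322. 223.] [0.5518 0.0069 0.055 ]
side rider_nose 0.88 [324. 214.] [0.5554 0.0495 0.046 ]
side lens_holder 0.74 [318. 241.] [ 0.5478 -0.0431  0.046 ]
side stop_face 0.58 [322. 207.] [0.5489 0.0734 0.046 ]
```

View pics/s2c.png

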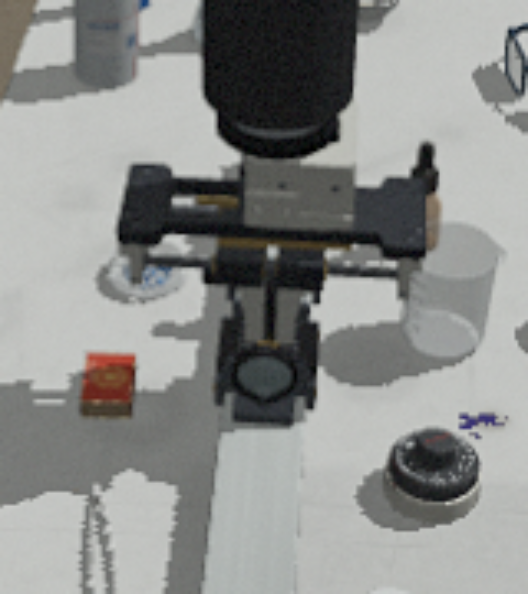

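The crop shows the fingers on the pad and the rider sliding with them, lens clear; about 28 mm is left. I'll approach slowly and watch the force along y.

```bash
python3 -m handwheel '[{"delta_pos":[0,0.1,0],"dr":[0,0,0]},{"delta_pos":[0,0.1,0],"dr":[0,0,0]},{"delta_pos":[0,0.1,0],"dr":[0,0,0]},{"delta_pos":[0,0.1,0],"dr":[0,0,0]},{"delta_pos":[0,0.1,0],"dr":[0,0,0]},{"delta_pos":[0,0.1,0],"dr":[0,0,0]},{"delta_pos":[0,0.1,0],"dr":[0,0,0]}]'
python3 -m handwheel '[{"delta_pos":[0,0.07,0],"dr":[0,0,0]},{"delta_pos":[0,0.07,0],"dr":[0,0,0]},{"delta_pos":[0,0,0],"dr":[0,0,0]}]'
```

```text
t: 11.2
eef_pos: [0.5514, 0.0319, 0.074]
ee_rot: [-3.141, -0.001, -1.57]
force: [-9.2, -0.9, 23.6]
width: 0.0007
gripper_force: 12.0
t: 11.5
eef_pos: [0.5514, 0.0363, 0.074]
ee_rot: [-3.141, -0.0, -1.57]
force: [-9.7, 1.4, 23.6]
width: 0.0003
gripper_force: 12.1
```

Run:
```python
from h import *
cam="side";grab_frame(cam)
for q,z in dict(pad_top=.055,rider_nose=.046,lens_holder=.046,stop_face=.046).items():
        for r in mark_of(cam,q)[:1]: print(cam,q,round(r["conf"],2),np.round(r["location"]),np.round(at_z(cam,r["location"],z),4))
```

```text
side pad_top 0.45 [320. 216.] [0.5465 0.0318 0.055 ]
side rider_nose 0.71 [323. 208.] [0.5511 0.0718 0.046 ]
side lens_holder 0.52 [319. 234.] [ 0.5489 -0.0204  0.046 ]
side stop_face 0.41 [321. 206.] [0.5456 0.0792 0.046 ]
```

Only a few millimetres left, so I'll use 1.5 mm steps.

```bash
for i in 1; do :; done; python3 -m handwheel '[{"delta_pos":[0,0.05,0],"dr":[0,0,0]},{"delta_pos":[0,0.05,0],"dr":[0,0,0]},{"delta_pos":[0,0,0],"dr":[0,0,0]}]' | head -4
python3 -m handwheel '[{"delta_pos":[0,0.05,0],"dr":[0,0,0]},{"delta_pos":[0,0.05,0],"dr":[0,0,0]},{"delta_pos":[0,0,0],"dr":[0,0,0]}]' | head -4
```

```text
t: 12.05
eef_pos: [0.5513, 0.0392, 0.074]
ee_rot: [-3.141, -0.001, -1.57]
force: [-8.8, 0.4, 23.1]
t: 12.35
eef_pos: [0.5513, 0.0422, 0.074]
ee_rot: [-3.141, -0.001, -1.57]
force: [-9.1, -0.6, 23.7]
```

```bash
python3 -m handwheel '[{"delta_pos":[0,0.05,0],"dr":[0,0,0]},{"delta_pos":[0,0.05,0],"dr":[0,0,0]},{"delta_pos":[0,0,0],"dr":[0,0,0]}]' | head -4
python3 -m handwheel '[{"delta_pos":[0,0.05,0],"dr":[0,0,0]},{"delta_pos":[0,0.05,0],"dr":[0,0,0]},{"delta_pos":[0,0,0],"dr":[0,0,0]}]' | head -4
```

```text
t: 12.65
eef_pos: [0.5513, 0.0452, 0.074]
ee_rot: [-3.141, -0.001, -1.57]
force: [-10.0, -0.3, 23.4]
t: 12.95
eef_pos: [0.5513, 0.0482, 0.074]
ee_rot: [-3.141, -0.001, -1.57]
force: [-9.8, -0.0, 23.6]
```

```bash
python3 -m handwheel '[{"delta_pos":[0,0.05,0],"dr":[0,0,0]},{"delta_pos":[0,0,0],"dr":[0,0,0]}]' | head -4
python3 -m handwheel '[{"delta_pos":[0,0.05,0],"dr":[0,0,0]},{"delta_pos":[0,0,0],"dr":[0,0,0]}]' | head -4
python3 - <<'E'
from h import *
cam="side";save(cam,"s3")
for q,z in dict(pad_top=.055,rider_nose=.046,lens_holder=.046,stop_face=.046).items():
        for r in mark_of(cam,q)[:1]: print(cam,q,round(r["conf"],2),np.round(r["location"]),np.round(at_z(cam,r["location"],z),4))
im=cv2.imread("pics/s3.png")[160:260,270:370];cv2.imwrite("pics/s3c.png",cv2.resize(im,None,fx=6,fy=6))
E
```

```text
t: 13.15
eef_pos: [0.5512, 0.0485, 0.074]
ee_rot: [-3.141, -0.002, -1.57]
force: [-7.5, -7.5, 24.3]
t: 13.35
eef_pos: [0.5513, 0.049, 0.074]
ee_rot: [3.141, -0.003, -1.57]
force: [-5.8, -11.7, 23.6]
side pad_top 0.36 [317. 231.] [ 0.5446 -0.0232  0.055 ]
side rider_nose 0.81 [322. 203.] [0.5472 0.0905 0.046 ]
side lens_holder 0.54 [319. 232.] [ 0.5483 -0.0138  0.046 ]
side stop_face 0.52 [320. 205.] [0.5433 0.082  0.046 ]
```

View pics/s3c.png

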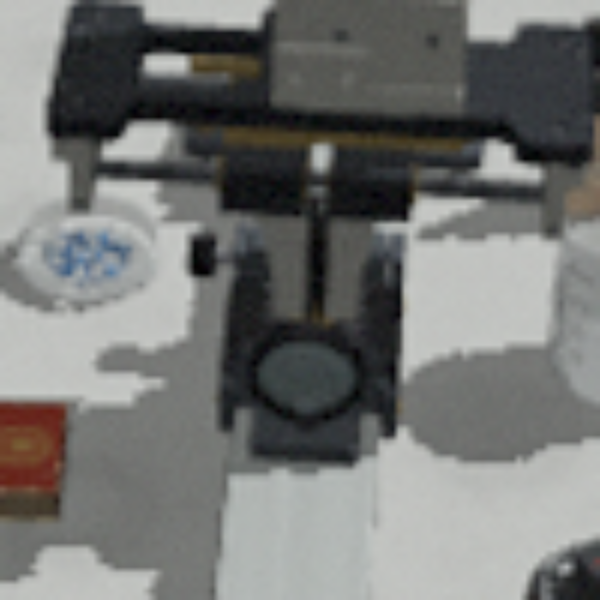

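The force along y rose to -12 N while the tool stood still, and the rider visually abuts the collar (clamp screw at about (205,255) in the crop, right behind the rider). The nose is on the stop with the pad down. After a brief hold I'll lift straight off, easing the push once the brake has bitten.

```bash
python3 -m handwheel '[{"delta_pos":[0,0.02,0],"dr":[0,0,0]},{"delta_pos":[0,0,0],"dr":[0,0,0]},{"delta_pos":[0,0,0.05],"dr":[0,0,0]},{"delta_pos":[0,0,0.1],"dr":[0,0,0]},{"delta_pos":[0,0,0.1],"dr":[0,0,0]},{"delta_pos":[0,-0.06,0.05],"dr":[0,0,0]},{"delta_pos":[0,0,0.1],"dr":[0,0,0]},{"delta_pos":[0,0,0.2],"dr":[0,0,0]},{"delta_pos":[0,0,0.5],"dr":[0,0,0]},{"delta_pos":[0,0,0.8],"dr":[0,0,0]}]'
python3 -m handwheel '[{"delta_pos":[0,0,0.9],"dr":[0,0,0]},{"delta_pos":[0,0,1],"dr":[0,0,0]},{"delta_pos":[0,0.5,1],"dr":[0,0,0]},{"delta_pos":[0,1,0.5],"dr":[0,0,0]},{"delta_pos":[0,1,0],"dr":[0,0,0]},{"delta_pos":[0,1,0],"dr":[0,0,0]},{"delta_pos":[0,0,0],"dr":[0,0,0]},{"delta_pos":[0,0,0],"dr":[0,0,0]}]'
python3 - <<'E'
from h import *
cam="wrist";save(cam,"w4")
for q,z in dict(pad_top=.06,rider_nose=.046,lens_holder=.046,stop_face=.046).items():
        for r in mark_of(cam,q)[:1]: print(cam,q,round(r["conf"],2),np.round(r["location"]),np.round(at_z(cam,r["location"],z),4))
im=cv2.imread("pics/w4.png")[60:260,220:420];cv2.imwrite("pics/w4c.png",cv2.resize(im,None,fx=3,fy=3))
E
```

```text
t: 14.6
eef_pos: [0.5504, 0.0501, 0.128]
ee_rot: [3.139, -0.001, -1.571]
force: [0.8, -0.0, 0.3]
width: 0.0005
gripper_force: 0.0
t: 15.4
eef_pos: [0.5511, 0.156, 0.2306]
ee_rot: [3.141, -0.0, -1.569]
force: [-0.5, 0.1, 0.2]
width: 0.0008
gripper_force: 0.0
wrist pad_top 0.74 [317.  84.] [0.551  0.0427 0.06  ]
wrist rider_nose 0.6 [318. 122.] [0.5493 0.0805 0.046 ]
wrist lens_holder 0.66 [316.  29.] [ 0.552 -0.013  0.046]
wrist stop_face 0.6 [314. 120.] [0.5542 0.0778 0.046 ]
```

View pics/w4c.png

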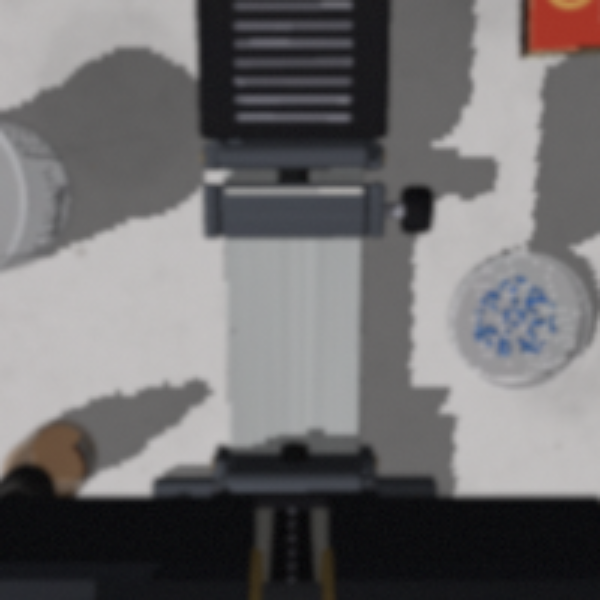

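The crop shows the black nose at (293,175) bridging the saddle and the collar's face at row ~183, with no visible gap, and the arm is clear with zero force. The points match within 3 mm, so I'm handing in.

```bash
python3 -c "from station import *;print(job_done())"
```

```text
the job is handed in; nothing more can be done
None
```

I pushed the lens rider along the rail with its brake pad held down until the nose rested against the stop collar, then let the pad up, backed the arm clear and handed the job in; the hand-in gave no verdict.

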